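# Set the running clearance of a hold-down gate over a wooden strip

### The job

Slide the long offcut that lies at the front left of the saw table, nearest the robot, lengthwise into the open end of the hold-down gate until it is fully home against the end stop, lying flat, and let go of it. Then turn the gate's thumbscrew clockwise until it seats and its foot bears on the wood, back it off a quarter turn so that the wood could just slide, and finish there with the gripper still holding the thumbscrew. Leave the other offcuts and tools where they are.

Things in the scene. Friction and masses are not known exactly. Their poses are not given: they have to be found in the camera images.
- strip: the long offcut, alone at the front left of the saw table: a straight, square-edged wooden block 45 x 190 x 35 mm (x, y, z), about 0.2 kg, lying flat. Origin: centre of its underside; y along its 190 mm length, z up. Either end may go in first.
- gate: hold-down gate, small aluminium fixture fixed to the saw table. Origin: on the table, on the vertical thumbscrew axis; z up. A straight channel 53 mm wide runs along its y axis on the bare table, open toward +y (roughly the robot's left). Two cheeks (x = +-26.5 to +-38.5, y = -45 to 30, 46 mm high; feet 6 mm high out to x = +-53.5) carry a bridge (77 x 44 mm, z = 45 to 58 mm) over the channel.
- mouth (a point): middle of the gate's open end, on the table: 47 mm from the thumbscrew axis along the gate's +y, between the tips of two flared lips 30 mm high
- stop (a point): middle of the inner face of the gate's end stop (28 mm high), on the table, at y = -40 mm of the gate. The offcut, pushed in along the gate's -y, is home when its leading end touches this face; its centre is then at y = +55 mm and about 128 mm of it stand out beyond the bridge.
- thumbscrew (a joint): thumbscrew angle, rad: 0 = seated (hard stop, foot bearing on a 35 mm thick piece); grows as it is backed off anticlockwise seen from above, to 4.2 at most; a quarter turn back is 1.57. Starts 2.2 to 3.4 unscrewed. Clockwise lowers the foot 8 mm a turn; the screw itself is captive and does not rise or sink. Turns with about 0.05 N m, stays where it is left.
- wing (a point): grip point of the thumbscrew, a dark steel wing above the gate's bridge: an upright blade of two round wings 50 mm long (point x), 12 mm thick (point y), from 70 to 100 mm above the table, over a round collar 26 mm across (top at 66 mm). The point lies on the turning axis, 88 mm above the table; yaw of the wing = yaw of the gate + joint angle.
- offcut_6: bystander: pale offcut 40 x 130 x 18 mm, y along its length, origin at the centre of its underside; leave alone
- offcut_3: bystander: pale offcut 50 x 110 x 50 mm, y along its length, origin at the centre of its underside; leave alone
- pliers: bystander: pliers 42 x 186 x 14 mm, lying flat; leave alone
- foot: the gate's presser foot: steel disc 24 mm across under the bridge, on the thumbscrew's axis; origin at the centre of its underside. It hangs about 2.5 to 4 mm above the top of the inserted offcut at the start.

How it is judged:
On the way, in this order (a step that is already met when the one before it is completed fails the run):
1. the long offcut lies flat in the gate, home against the end stop (within 8 mm), let go (y of strip in the frame of gate between 0.045 and 0.063 m and x of strip in the frame of gate between -0.007 and 0.007 m and height (world z) of strip below 0.006 m and angle between the y axis of strip and the y axis of gate, either way round below 0.12 rad and contact force between the fingers and strip below 0.3 N), for 0.2 s.
2. the thumbscrew is seated (within 0.1 rad), its foot bearing on the offcut (value of joint thumbscrew below 0.1 rad and contact force between foot and strip above 1 N and y of strip in the frame of gate between 0.045 and 0.063 m and x of strip in the frame of gate between -0.007 and 0.007 m and height (world z) of strip below 0.006 m and angle between the y axis of strip and the y axis of gate, either way round below 0.12 rad), for 0.2 s.
At the end, for the whole second after the job is handed in: The offcut lies flat in the channel within 8 mm of the end stop; the thumbscrew, after having seated, stands a quarter turn (1.57 +- 0.35 rad) back from its seat and at rest; the foot no longer presses on the offcut; the fingers still hold the thumbscrew (over 2 N) (all of step 1 and value of joint thumbscrew between 1.22 and 1.92 rad and velocity of joint thumbscrew between -0.1 and 0.1 rad/s and contact force between the fingers and thumbscrew above 2 N and contact force between foot and strip below 0.3 N); the arm keeps its last pose, push and grip.
It fails at once if another offcut or tool is moved by more than 30 mm (distance of any of offcut_6, offcut_3, pliers from where it was at the start of the episode above 0.03 m).
It also fails if it takes over 72 s, if anything falls off the work surface, if the arm or the gripper's body presses on something with over 40 N, if the wrist force passes 120 N, or if a joint passes its speed limit or range.

### The arm

A 6-joint arm with a two-finger parallel gripper is mounted at the origin on a cart in front of the work surface, level with it; the furniture and walls round the work are solid. World frame = base frame: x ahead of the robot, y to its left, z up, the work surface at z = 0. Lengths are in m, angles in rad, forces in N, time in s.
With the tool pointing down it reaches from about 0.35 to 0.975 m from the base axis. Payload 17.4 kg.
Tool frame: the origin (TCP) lies midway between the tips of the shut fingers; the grasp point (between the pads) lies behind it (hold_point_z is the y of the grasp point in the tool frame, in m); y points along the fingers, x is the direction in which the jaws open and shut, and the axes are right-handed (so a half turn about y gives the same grasp; the last joint's range is limited). The gripper opens to 85 mm and grips with 20 to 120 N. Pads are 22 mm wide; open, the fingers measure 114 mm over their backs; the gripper's body (76 mm by 85 mm) begins 54 mm behind the grasp point. The pads swing forward as they close: fully open they stand 13 mm farther back than shut.
Start: joints at [-1.306, 0.116, 1.442, -0, 1.584, -0.038], TCP at [0.201, -0.644, 0.231] pointing down, gripper open.
Joint ranges: [-2.83, 2.83], [-0.83, 2.19], [0.07, 2.5], [-1.14, 4.28], [0.01, 3], [-2.97, 2.97]. Speed limits (rad/s): [1.89, 1.89, 2.22, 3.14, 3.14, 3.14].

### API

Orientations are given as a rotation vector (axis times angle).
In Python, from rig import read_state, snapshot, sign_off, look_for, trace, hold_point_z gives the robot as it stands.
- The arm moves only by the tool step_arm, never from a script. Its argument "moves" is a list of rows, each a list of 7 numbers: the finger opening in mm, from 0 to 85.4, then the shift along the world's x, y, z in units of 30 mm (1.0 is 30 mm), then the turn, a rotation vector about the world's x, y, z in units of 5 degrees (1.0 is 5 degrees). In form: [[jaw, tx, ty, tz, ax, ay, az], ...]. A call has 1 to 8 rows; each row is the pose to reach, as a shift and turn from the pose measured when the call began; what a row does not reach only later rows make up. A row lasts 1/10 s, in which the tool goes at most 50 mm and 8.59 degrees, less where a joint would pass 70% of its speed; a pose out of reach is approached as far as the arm can. A call with a gripper value outside its range is refused whole. The fingers move at their own pace and stop on an object; "squeeze" is the grip in N (left out, the last holds). Time passes only in rows, so rows that repeat a pose let the fingers close. It gives the time, the measured TCP pose, the force and the opening at its end, in the units of the state.
- read_state(): the state, without advancing time (a new reading comes with each control period).
- snapshot(name): name is "side" or "top" or "wrist"; returns a dict with "pixels" (384x512x3 uint8, red, green, blue), "fx", "fy", "cx", "cy" (pixels), "R" (3x3) and "t" (3): a world point X has camera coordinates R X + t; the wrist camera has in their place "tool_from_camera" (4x4, takes a point from camera to tool coordinates, whose origin is the TCP and whose axes are the tool frame's). Camera axes: x right, y down, z forward; pixel columns grow to the right and rows downward; lengths in m; the calibration is good to about 2 mm. A picture is of the moment at which its call begins: read the wrist's pose just before it. There is no depth.
- sign_off(): hands the job in, once; it reports no verdict.
Trained networks look in a picture, given as the dict that the camera call returned (one of the last four; its "shot" number tells which), for a name from the list of things; names that differ only in an ending like _2 or _b are one class to them, and where a whole thing is asked for, a point or a joint stands for the part that bears it (a point fixed in the world has none). Each returns a list of dicts, best first, with "conf" (0 to 1); they miss things now and then, are a little off and sometimes report something else, mostly with a low value. They report only what shows in the picture. A call takes as long as a camera call.
- look_for(label, picture): "box" ([centre column, centre row, width, height] in pixels, round what is visible of it).
- trace(label, picture): "mask" (384x512 bool, what is visible of it) and "box" ([centre column, centre row, width, height] in pixels, round what is visible of it).
The state is a dict: "clock": time; "joint_positions": joint angles; "joint_vel": joint speeds; "tau": joint torques, N m; "eef_pos": TCP position; "tcp_rot": TCP orientation; "force": force on the tool from outside, world axes, zero at the start; "moment": the same for the moment, N m; "grip_width": opening from 0.0 (shut) to 1.0 (fully open).
Only numpy, scipy, OpenCV 4.12 (cv2) and the standard library are available. Lean on these libraries where they do the work, as an engineer would, in place of code of your own. Each camera call takes 0.05 s, during which the arm holds its last target.

## Working session

There is one attempt and no reset: what is moved stays moved. The work goes in short steps, Python scripts to look and compute and a tool call to move; the robot and the scene stay as the last step left them, time stands still between calls to the robot, and variables do not carry over. Pictures are saved under pics/ and viewed, and the job is handed in when it is done.

Besides the shell and the picture viewer there is one more tool, called after "Emit:" as name(argument=value, ...) on one line, values as JSON. step_arm: Moves the arm, as the interface text tells. Its arguments: {"type":"object","properties":{"moves":{"type":"array"},"squeeze":{"type":"number"}},"required":["moves"]}

```bash
ls; mkdir -p pics
cat > h.py <<'E'
import numpy as np, cv2
from rig import *
def save(p,n): cv2.imwrite(f'pics/{n}.png', cv2.cvtColor(p['pixels'],cv2.COLOR_RGB2BGR))
def ray(p,uv,z):
    """world points at height z"""
    uv=np.atleast_2d(np.asarray(uv,float))
    R=np.array(p['R']);t=np.array(p['t'])
    d=np.c_[(uv[:,0]-p['cx'])/p['fx'],(uv[:,1]-p['cy'])/p['fy'],np.ones(len(uv))]@R
    c=-R.T@t
    return c+d*((z-c[2])/d[:,2])[:,None]
def proj(p,X):
    X=np.atleast_2d(X); c=X@np.array(p['R']).T+np.array(p['t'])
    return np.c_[c[:,0]/c[:,2]*p['fx']+p['cx'],c[:,1]/c[:,2]*p['fy']+p['cy']]
def wristcal(p,st):
    from scipy.spatial.transform import Rotation as Ro
    T=np.eye(4);T[:3,:3]=Ro.from_rotvec(st['tcp_rot']).as_matrix();T[:3,3]=st['eef_pos']
    W=T@np.array(p['tool_from_camera']); R=W[:3,:3].T
    p['R']=R;p['t']=-R@W[:3,3];return p
E
python3 - <<'E'
from h import *
s=read_state();print(s);print(hold_point_z)
for n in ("top","side"):
    p=snapshot(n);save(p,n+"0")
    print(n,p['fx'],p['fy'],p['cx'],p['cy'],np.array(p['R']).round(3).tolist(),p['t'])
    for l in ("strip","gate","thumbscrew","offcut_6","offcut_3","pliers"):
        for r in trace(l,p)[:2]: 
            print(l,round(r['conf'],2),np.round(r['box'],1),int(r['mask'].sum()))
            np.save(f'pics/{n}_{l}.npy',r['mask']) if r is not None and not False else 0
E
```

```text
pics
{'clock': 0.0, 'joint_positions': array([-1.30581018e+00,  1.16449470e-01,  1.44228711e+00,  1.25813654e-05,
        1.58400701e+00, -3.78234653e-02]), 'joint_vel': array([ 0.00066511, -0.00133993, -0.00205743,  0.00068682, -0.00069082,
        0.00044262]), 'tau': array([-6.60373786e-03, -7.32002664e+01, -6.32496572e+01, -4.69546303e-04,
        6.44093903e-03, -6.57422959e-06]), 'eef_pos': array([ 0.20121355, -0.64409855,  0.23057323]), 'tcp_rot': array([-1.33662123,  0.98393329, -0.98245112]), 'force': array([-0.40753097,  0.20380077, -0.1747224 ]), 'moment': array([-0.01288135, -0.02471882, -0.0219391 ]), 'grip_width': 1.0020675245279882}
-0.0187
top 364.43560491873137 364.43560491873137 252.2246511261649 196.71851991094843 [[-0.006, -1.0, 0.001], [-0.979, 0.006, -0.203], [0.203, -0.002, -0.979]] [0.16127034 0.56630431 0.80691072]
gate 0.64 [328.8 172.9  42.   41.9] 1119
gate 0.47 [296.6 285.   77.7  17.7] 617
thumbscrew 0.47 [333.1 163.5  12.   19.8] 187
offcut_6 0.95 [282.8 132.6  52.5  20.1] 817
offcut_6 0.79 [169.8 177.5  45.8  28.4] 1191
offcut_3 0.95 [282.8 132.6  52.5  20.1] 817
offcut_3 0.79 [169.8 177.5  45.8  28.4] 1191
pliers 0.86 [296.4 285.8  78.9  17.3] 559
side 361.0394698702063 361.0394698702063 256.13551526819555 190.55944030956695 [[-0.998, -0.052, 0.024], [-0.046, 0.46, -0.887], [0.035, -0.886, -0.462]] [0.55170926 0.01560264 1.02402701]
strip 0.83 [327.9 244.6  24.8  65.1] 1490
gate 0.62 [228.6 170.2  39.6  38.7] 777
thumbscrew 0.65 [229.4 168.6  35.6  36.2] 787
thumbscrew 0.53 [228.1 158.9  14.2  10.5] 182
offcut_6 0.83 [182.1 194.9  31.2  31. ] 522
offcut_6 0.67 [210.1 263.9  38.9  57.8] 1634
offcut_3 0.83 [182.1 194.9  31.2  31. ] 522
offcut_3 0.67 [210.1 263.9  38.9  57.8] 1634
pliers 0.55 [322.8 195.9  20.1  31.7] 276
pliers 0.28 [229.1 156.4  22.5  13.1] 196
```

View pics/top0.png

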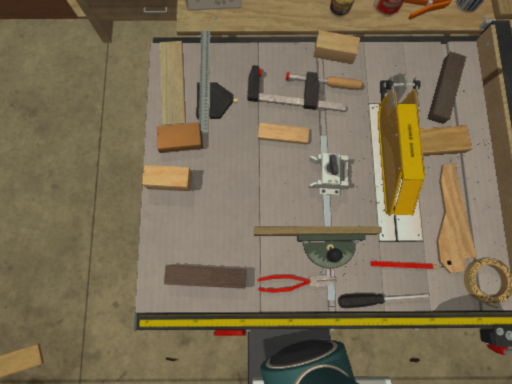

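View pics/side0.png

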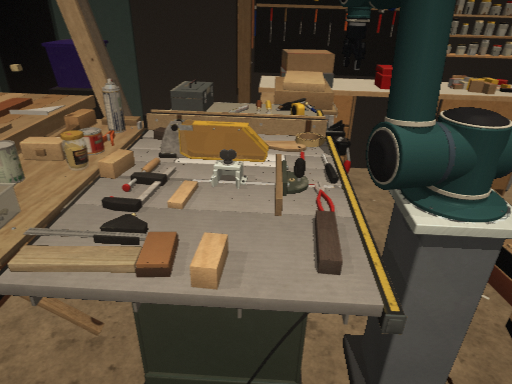

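The top view shows the dark strip at about (206,276) and the gate at (330,173), with the mitre gauge between them. The side view shows the strip at (328,243) and the gate at (228,170). I'll measure both next.

Run:
```python
from h import *
p=snapshot("top")
im=cv2.cvtColor(p['pixels'],cv2.COLOR_RGB2BGR)
a=cv2.resize(im[140:210,290:370],None,fx=9,fy=8.5,interpolation=cv2.INTER_CUBIC);cv2.imwrite('pics/gz.png',a)
b=cv2.resize(im[255:300,155:255],None,fx=7,fy=7,interpolation=cv2.INTER_CUBIC);cv2.imwrite('pics/sz.png',b)
q=snapshot("side");im=cv2.cvtColor(q['pixels'],cv2.COLOR_RGB2BGR)
cv2.imwrite('pics/gz2.png',cv2.resize(im[140:200,190:270],None,fx=9,fy=9,interpolation=cv2.INTER_CUBIC))
m=np.load('pics/side_strip.npy')
print(ray(p,[[330,173]],0.05),ray(p,[[165,265],[246,267],[246,287],[165,284]],0.035))
# darkness mask of strip in top
g=cv2.cvtColor(p['pixels'],cv2.COLOR_RGB2GRAY)[250:300,150:260]
mk=(g<95).astype(np.uint8); mk=cv2.morphologyEx(mk,cv2.MORPH_OPEN,np.ones((3,3)))
n,l,s,c=cv2.connectedComponentsWithStats(mk);print(s,c)
for r in look_for("wing",p)[:3]+look_for("mouth",p)[:3]+look_for("foot",p)[:3]: print(r)
for nm in("wing","mouth","foot","thumbscrew"):
  for r in look_for(nm,q)[:3]: print(nm,r)
# approx
for nm,z in (("fence",.03),): print(ray(p,[[255,231],[378,231],[255,228],[300,263],[366,263],[380,105],[420,215]],z))
print(ray(p,[[235,290],[140,315]],0))
```

```text
[[ 0.62663908 -0.03143307  0.05      ]] [[0.40964936 0.36343926 0.035     ]
 [0.4038809  0.17342469 0.035     ]
 [0.35834262 0.17354556 0.035     ]
 [0.36626704 0.36159834 0.035     ]]
[[   0    0  110   50 3821]
 [  15   14   84   24 1679]] [[53.62496729 23.94294687]
 [56.49136391 25.76771888]]
{'box': [328.6, 172.8, 36.2, 41.3], 'conf': 0.71}
wing {'box': [228.0, 158.4, 17.0, 13.7], 'conf': 0.51}
mouth {'box': [228.9, 168.8, 36.5, 40.9], 'conf': 0.72}
thumbscrew {'box': [228.5, 157.6, 20.8, 10.1], 'conf': 0.76}
[[ 0.48883615  0.15163464  0.03      ]
 [ 0.48705558 -0.14425527  0.03      ]
 [ 0.49607514  0.15157914  0.03      ]
 [ 0.41245315  0.04588315  0.03      ]
 [ 0.41150182 -0.11011423  0.03      ]
 [ 0.8134811  -0.17431637  0.03      ]
 [ 0.52533287 -0.24920885  0.03      ]]
[[ 3.50145538e-01  2.00607077e-01  0.00000000e+00]
 [ 2.93944300e-01  4.26048817e-01 -1.11022302e-16]]
```

View pics/gz.png

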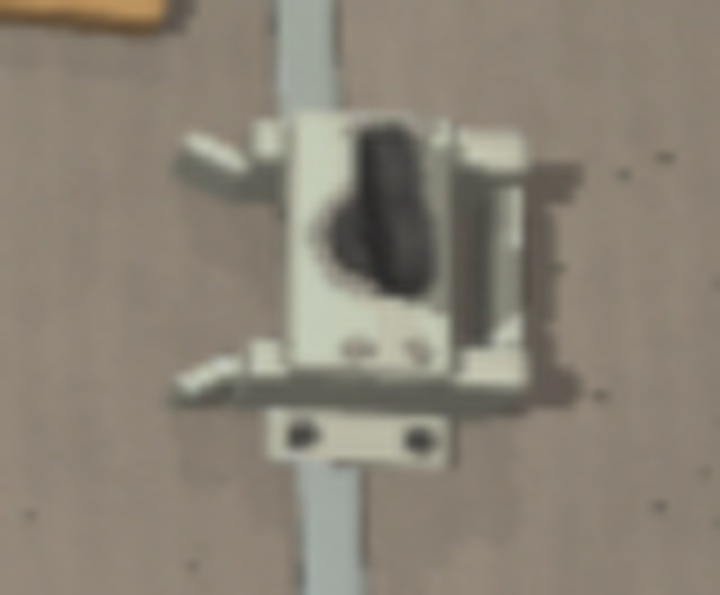

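View pics/gz2.png

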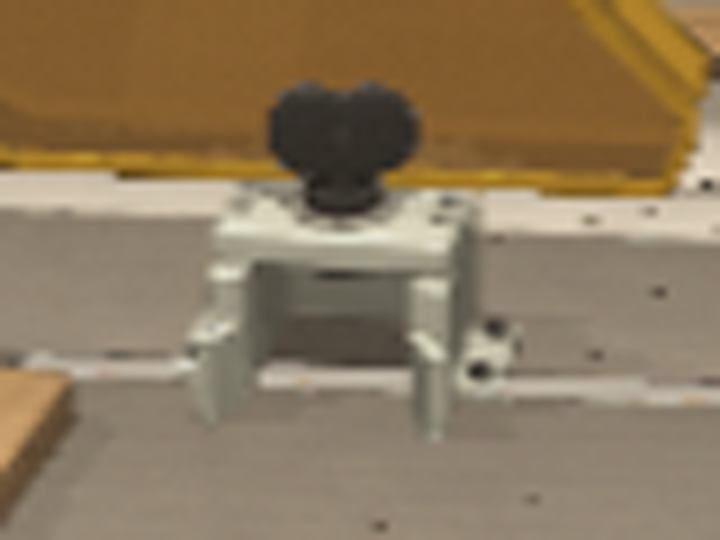

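View pics/sz.png

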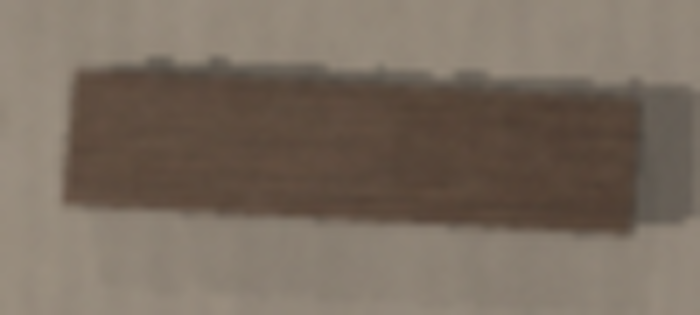

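Run:
```python
from h import *
from scipy.spatial.transform import Rotation as Ro
s=read_state();p=snapshot("wrist");save(p,"w0")
print(Ro.from_rotvec(s['tcp_rot']).as_matrix().round(3)); print(np.array(p['tool_from_camera']).round(3),p['fx'],p['cx'],p['cy'])
t=snapshot("top")
c=np.array([(75,70),(640,100),(633,233),(65,203)])/7+[155,255]
W=ray(t,c-0.0,0.035);print(W,W.mean(0)); d=(W[0]+W[3]-W[1]-W[2])/2;print(np.hypot(*d[:2]),np.arctan2(d[1],d[0]))
print(ray(t,[[284,132],[258,140],[310,143],[258,123],[143,168]],0.018))
```

```text
[[ 0.298  0.     0.954]
 [-0.954 -0.     0.298]
 [ 0.    -1.    -0.   ]]
[[ 1.    -0.001  0.001 -0.   ]
 [-0.001 -0.266  0.964 -0.144]
 [-0.001 -0.964 -0.266  0.067]
 [ 0.     0.     0.     1.   ]] 288.6738652491446 257.4920046345502 192.72320117473487
[[0.40963914 0.36176387 0.035     ]
 [0.39862003 0.17243535 0.035     ]
 [0.35545701 0.17487721 0.035     ]
 [0.36627723 0.36325648 0.035     ]] [0.38249835 0.26808323 0.035     ]
0.18916932110136608 1.5130399197822242
[[0.7456293  0.0747255  0.018     ]
 [0.72423099 0.14202412 0.018     ]
 [0.71534401 0.00876632 0.018     ]
 [0.77076938 0.14158954 0.018     ]
 [0.65127337 0.43320139 0.018     ]]
```

View pics/w0.png

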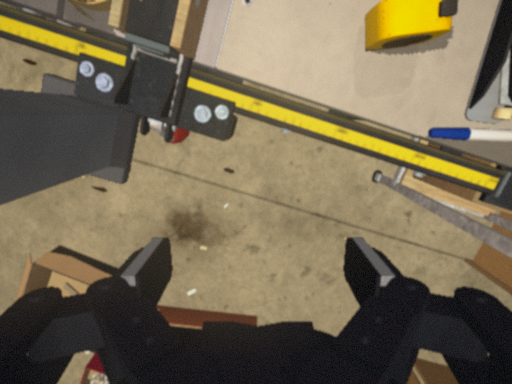

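The wrist view shows the floor and cart edge, with the fingers at the bottom. The jaw axis is radial. I'll fly over the gate first, staying clear of the yellow guard.

Emit:
step_arm(moves=[[85, 1, 3, 2.3, 0, 0, 2], [85, 14, 20, 2.3, 0, 0, 14.6], [85, 14, 20, 2.3, 0, 0, 14.6], [85, 14, 20, 2.3, 0, 0, 14.6], [85, 14, 20, 2.3, 0, 0, 14.6], [85, 14, 20, 2.3, 0, 0, 14.6], [85, 14, 20, 2.3, 0, 0, 14.6], [85, 14, 20, 2.3, 0, 0, 14.6]])

```text
clock: 2.05
eef_pos: [0.4199, -0.3212, 0.2811]
tcp_rot: [-1.571, 0.048, -0.049]
force: [0.2, -1.0, 0.5]
grip_width: 0.997
```

Emit:
step_arm(moves=[[85, 6.7, 8.7, 0, 0, 0, 0], [85, 6.7, 8.7, 0, 0, 0, 0], [85, 6.7, 8.7, 0, 0, 0, 0], [85, 6.7, 8.7, 0, 0, 0, 0], [85, 6.7, 8.7, 0, 0, 0, 0], [85, 6.7, 8.7, 0, 0, 0, 0], [85, 6.7, 8.7, 0, 0, 0, 0], [85, 6.7, 8.7, 0, 0, 0, 0]])

```text
clock: 2.85
eef_pos: [0.6225, -0.0571, 0.2803]
tcp_rot: [-1.57, 0.046, -0.046]
force: [-0.2, -0.2, -0.6]
grip_width: 0.998
```

Run:
```python
from h import *
s=read_state();p=snapshot("wrist");save(p,"w1");print(s['eef_pos'],s['tcp_rot'],s['joint_positions'].round(2),s['joint_vel'].round(2),p['shot'])
wristcal(p,s)
im=cv2.cvtColor(p['pixels'],cv2.COLOR_RGB2BGR)
import pickle;pickle.dump((s,p),open('w1.pkl','wb'))
print(proj(p,[[0.627,-0.031,0.09]]))
for nm in("wing","gate","thumbscrew","mouth"):
  for r in look_for(nm,p)[:2]: print(nm,r)
```

```text
[ 0.62245029 -0.0571067   0.28029364] [-1.57004541  0.0462603  -0.04583233] [-0.13 -0.    1.48  0.    1.66 -0.07] [-0.05 -0.04  0.03 -0.02  0.01 -0.05] 7
[[260.16271486 150.01945779]]
wing {'box': [268.6, 146.9, 44.3, 16.8], 'conf': 0.92}
gate {'box': [267.7, 145.7, 77.4, 74.7], 'conf': 0.8}
thumbscrew {'box': [269.9, 150.0, 42.1, 26.8], 'conf': 0.83}
mouth {'box': [266.2, 146.2, 74.4, 72.5], 'conf': 0.92}
mouth {'box': [268.6, 150.3, 44.4, 19.7], 'conf': 0.66}
```

View pics/w1.png

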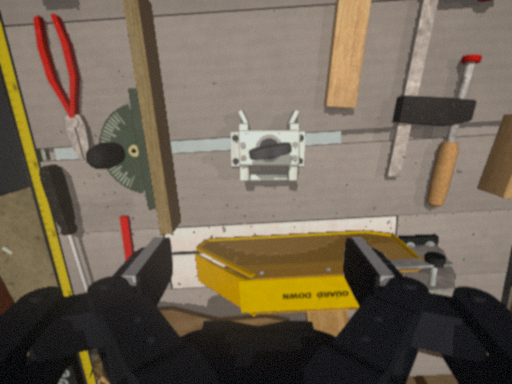

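The wrist view shows the gate at (268,147), with its open end up toward +y, and the wing lying at (270,150). I'll zoom in to fit its pose.

Run:
```python
import pickle;from h import *
s,p=pickle.load(open('w1.pkl','rb'))
im=cv2.cvtColor(p['pixels'],cv2.COLOR_RGB2BGR)
z=cv2.resize(im[100:190,220:320],None,fx=6.5,fy=6.5,interpolation=cv2.INTER_CUBIC)
for k in range(0,100,10):
    cv2.putText(z,str(220+k),(int(k*6.5),10),0,.35,(0,0,255));cv2.line(z,(int(k*6.5),0),(int(k*6.5),585),(0,0,255),1) if 0 else 0
cv2.imwrite('pics/gz3.png',z)
```

```text
(no output)
```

View pics/gz3.png

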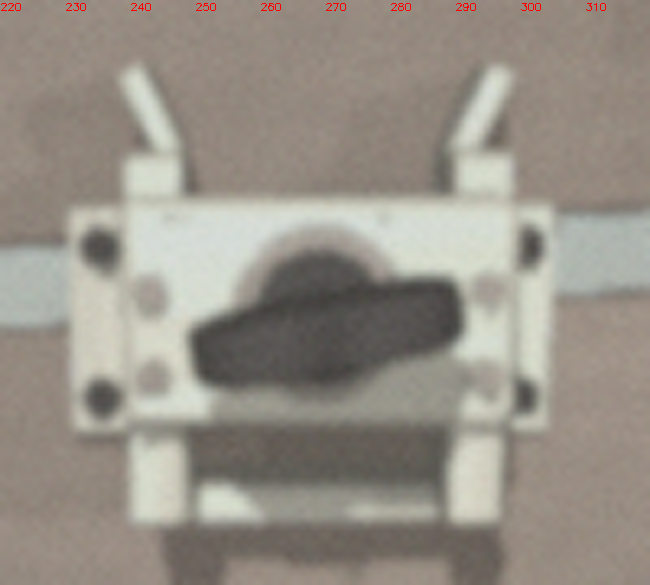

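```bash
cat > fit.py <<'E'
import pickle;from h import *
from scipy.optimize import least_squares
s,p=pickle.load(open('w1.pkl','rb'))
M=[(-.0385,.022,.058,128,203),(.0385,.022,.058,520,203),(-.0385,-.022,.058,128,422),(.0385,-.022,.058,518,422),
(-.0385,.03,.046,124,153),(-.0265,.03,.046,183,153),(.0265,.03,.046,453,153),(.0385,.03,.046,515,153),
(-.0385,-.045,.046,130,522),(-.0265,-.045,.046,188,522),(.0265,-.045,.046,448,522),(.0385,-.045,.046,504,522)]
M=np.array(M);uv=(M[:,3:]+.5)/6.5-.5+[220,100]
def G(q,X):
    c,sn=np.cos(q[2]),np.sin(q[2]);X=np.atleast_2d(X)
    return np.c_[q[0]+c*X[:,0]-sn*X[:,1],q[1]+sn*X[:,0]+c*X[:,1],X[:,2]]
f=lambda q:(proj(p,G(q,M[:,:3]))-uv).ravel()
r=least_squares(f,[.627,-.03,0]);print('gate',r.x,'rms',np.sqrt((r.fun**2).mean()));print(r.fun.reshape(-1,2).round(2).tolist())
q=r.x
def show(n,X,off,sc,p=p):
    im=cv2.cvtColor(p['pixels'],cv2.COLOR_RGB2BGR)
print('stop',(proj(p,G(q,[[-.0265,-.04,.028],[.0265,-.04,.028]]))-[220,100]+.5)*6.5-.5,'tips',(proj(p,G(q,[[-.0385,.047,.03],[.0385,.047,.03]]))-[220,100]+.5)*6.5-.5)
# wing top axis ends
w=(np.array([(195,345),(462,312),(458,345),(205,385),(200,330),(450,283)])+.5)/6.5-.5+[220,100]
print('wing axis top',ray(p,w,.085))
P=ray(p,[((198+.5)/6.5+219.5,(357+.5)/6.5+99.5),((460+.5)/6.5+219.5,(315+.5)/6.5+99.5)],.085);print(P,np.arctan2(*(P[1]-P[0])[1::-1]),P.mean(0))
# check against top camera
t=snapshot("top")
print('top proj',proj(t,G(q,[[-.0385,.022,.058],[.0385,.022,.058],[-.0385,-.022,.058],[.0385,-.022,.058],[-.0385,-.045,.046],[.0385,-.045,.046]])).round(1).tolist())
E
python3 fit.py
```

```text
gate [ 0.63839942 -0.0327183  -0.0565678 ] rms 0.49731396251399806
[[-1.12, -0.84], [0.66, -1.02], [-0.41, 0.56], [-0.29, 0.4], [-0.02, -0.11], [0.33, -0.13], [0.43, -0.25], [0.32, -0.28], [0.19, 0.58], [0.2, 0.56], [-0.3, 0.45], [0.03, 0.43]]
stop [[191.55592426 484.09248983]
 [438.06991924 483.42129736]] tips [[127.18013654  62.99460681]
 [509.06529346  61.85910843]]
wing axis top [[ 0.61443914 -0.03395494  0.085     ]
 [ 0.66269845 -0.03089202  0.085     ]
 [ 0.66180713 -0.03677052  0.085     ]
 [ 0.61576707 -0.04129872  0.085     ]
 [ 0.6155177  -0.03131592  0.085     ]
 [ 0.660705   -0.02560639  0.085     ]]
[[ 0.61483593 -0.03614932  0.085     ]
 [ 0.66232431 -0.03140672  0.085     ]] 0.09953856419339846 [ 0.63858012 -0.03377802  0.085     ]
top proj [[321.7, 182.4], [322.1, 151.8], [340.1, 183.3], [340.1, 152.6], [348.4, 185.0], [348.3, 154.7]]
```

The gate fits at (0.638, -0.033) with yaw -0.057. The wing yaw is about 0.10, which puts the screw at about 3.3 rad. The strip yaw is nearly the same as the gate's. Next I'll hover over the strip's rear half.

Emit:
step_arm(moves=[[85, -7.9, 12.2, -3.3, 0, 0, 0], [85, -7.9, 12.2, -3.3, 0, 0, 0], [85, -7.9, 12.2, -3.3, 0, 0, 0], [85, -7.9, 12.2, -3.3, 0, 0, 0], [85, -7.9, 12.2, -3.3, 0, 0, 0], [85, -7.9, 12.2, -3.3, 0, 0, 0], [85, -7.9, 12.2, -3.3, 0, 0, 0], [85, -7.9, 12.2, -3.3, 0, 0, 0]])

```text
clock: 3.95
eef_pos: [0.407, 0.2674, 0.1927]
tcp_rot: [-1.57, 0.049, -0.053]
force: [0.3, 0.7, -0.1]
grip_width: 0.99
```

Emit:
step_arm(moves=[[85, 0, 0, 0, 0, 0, 0], [85, 0, 0, 0, 0, 0, 0], [85, 0, 0, 0, 0, 0, 0]])

```text
clock: 4.25
eef_pos: [0.4076, 0.2665, 0.1933]
tcp_rot: [-1.57, 0.049, -0.054]
force: [-0.4, -0.1, -0.1]
grip_width: 0.995
```

Run:
```python
from h import *
import pickle
s=read_state();p=snapshot("wrist");save(p,"w2");print(s['eef_pos'],s['tcp_rot'],s['joint_positions'].round(2),s['joint_vel'].round(2))
wristcal(p,s);pickle.dump((s,p),open('w2.pkl','wb'))
for r in trace("strip",p)[:2]: 
    print(r['conf'],r['box']); c=cv2.boxPoints(cv2.minAreaRect(np.argwhere(r['mask'])[:,::-1].astype(np.float32)));print(c,ray(p,c,.035).round(4))
# predicted corners from the top-camera estimate
W=np.array([[0.4096,0.3618,.035],[0.3986,0.1724,.035],[0.3555,0.1749,.035],[0.3663,.3633,.035]]);print(proj(p,W))
```

```text
[0.40761028 0.26654069 0.19325062] [-1.56987964  0.04933054 -0.05407195] [ 0.53 -0.29  1.89 -0.    1.55  0.59] [-0.02  0.   -0.01  0.    0.    0.  ]
0.85 [231.1, 173.4, 50.1, 173.9]
[[207.50829  81.65746]
 [254.27347  79.19613]
 [263.61328 256.65192]
 [216.84808 259.11325]] [[0.3656 0.3666 0.035 ]
 [0.4115 0.3659 0.035 ]
 [0.409  0.1738 0.035 ]
 [0.3548 0.1743 0.035 ]]
0.32 [232.8, 295.9, 33.4, 57.1]
[[213.36925 267.9539 ]
 [245.6154  263.92313]
 [252.95387 322.63083]
 [220.70772 326.6616 ]] [[0.3495 0.1632 0.035 ]
 [0.3875 0.1659 0.035 ]
 [0.3903 0.0846 0.035 ]
 [0.3499 0.0814 0.035 ]]
[[252.60122735  83.74647491]
 [254.75125469 258.26381937]
 [217.4381866  258.60931508]
 [208.5573521   85.23426105]]
```

View pics/w2.png

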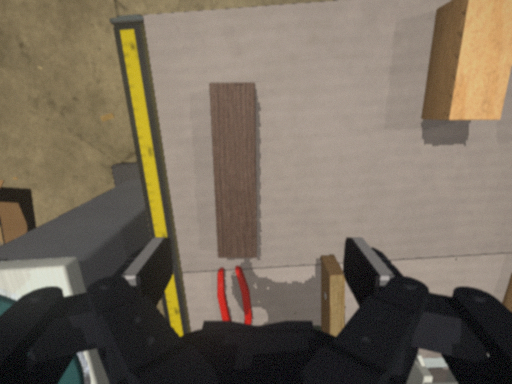

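The strip's corners are at (210,84), (255,83), (258,258) and (219,258). That matches the top-camera estimate, with x about 2 mm larger. I'll descend with the jaws at 70 mm to keep off the rail.

Emit:
step_arm(moves=[[70, -0.7, 1.4, -1.5, 0, 0, 0], [70, -0.7, 1.4, -3, 0, 0, 0], [70, -0.7, 1.4, -4.5, 0, 0, 0], [70, -0.7, 1.4, -5.3, 0, 0, 0], [70, -0.7, 1.4, -5.3, 0, 0, 0], [70, -0.7, 1.4, -5.3, 0, 0, 0]], squeeze=40)

```text
clock: 4.95
eef_pos: [0.3877, 0.308, 0.0352]
tcp_rot: [-1.57, 0.051, -0.056]
force: [0.3, 0.1, 1.6]
grip_width: 0.82
```

Run:
```python
from h import *
import pickle
s=read_state();p=snapshot("wrist");save(p,"w3");print(s['eef_pos'],s['tcp_rot'],s['force'])
```

```text
[0.38774708 0.30799778 0.03522683] [-1.56960679  0.05111366 -0.05595693] [0.3392572  0.06128838 1.61832119]
```

View pics/w3.png

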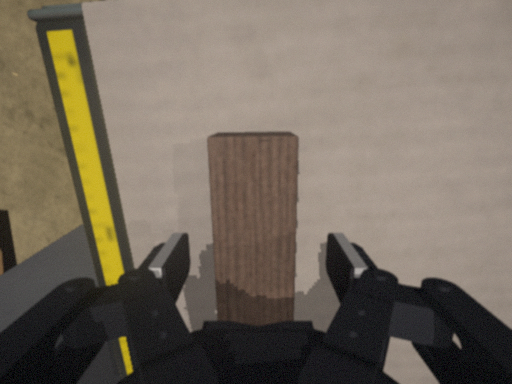

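The strip sits centred between the fingers (edges at about 212 and 297) and parallel to the jaws. I'll descend and grip.

Emit:
step_arm(moves=[[70, 0, 0, -1.1, 0, 0, 0], [70, 0, 0, -1.1, 0, 0, 0], [40, 0, 0, -1.1, 0, 0, 0], [40, 0, 0, -1.1, 0, 0, 0], [40, 0, 0, -1.1, 0, 0, 0], [40, 0, 0, -1.1, 0, 0, 0], [40, 0, 0, -1.1, 0, 0, 0], [40, 0, 0, -1.1, 0, 0, 0]], squeeze=50)

```text
clock: 5.8
eef_pos: [0.389, 0.309, 0.0053]
tcp_rot: [-1.567, 0.048, -0.059]
force: [-1.6, -1.5, 9.7]
grip_width: 0.52
```

Emit:
step_arm(moves=[[40, 0, 0, 1, 0, 0, 0], [40, 0, 0, 2.5, 0, 0, 0], [40, 0, 0, 4, 0, 0, 0], [40, 0, 0, 4.5, 0, 0, 0], [40, 0, 0, 4.5, 0, 0, 0], [40, 0, 0, 4.5, 0, 0, 0]])

```text
clock: 6.4
eef_pos: [0.3887, 0.3088, 0.1394]
tcp_rot: [-1.567, 0.049, -0.058]
force: [0.2, -0.3, -2.3]
grip_width: 0.518
```

Run:
```python
from h import *
s=read_state();p=snapshot("wrist");save(p,"w4");print(s['eef_pos'],s['tcp_rot'],s['force'],s['grip_width'])
q=snapshot("side");save(q,"s4")
```

```text
[0.38870979 0.30879269 0.13936844] [-1.5674313   0.0486228  -0.05816472] [ 0.19362822 -0.33430796 -2.34075913] 0.5175952960891703
```

View pics/w4.png

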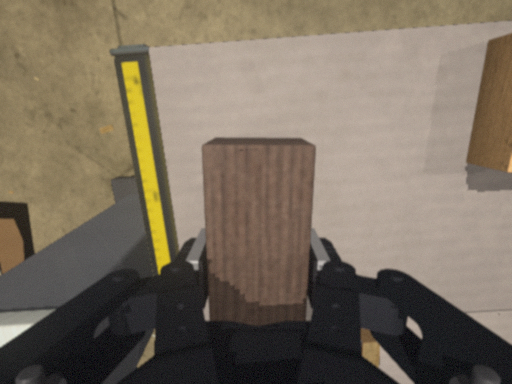

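View pics/s4.png

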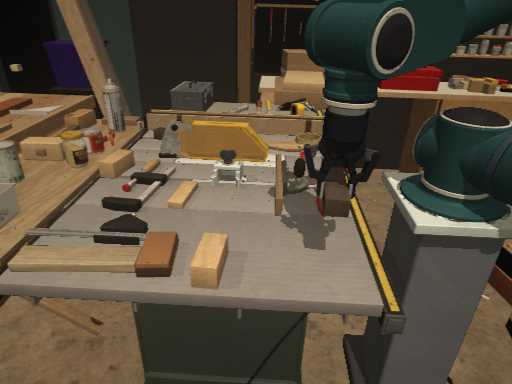

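The strip is held, with its rear end visible at row 140–146. I'll check for droop and the strip's offset in the hand.

Run:
```python
from h import *
from scipy.spatial.transform import Rotation as Ro
s=read_state();p=wristcal(snapshot("wrist"),s)
im=cv2.cvtColor(p['pixels'],cv2.COLOR_RGB2BGR);cv2.imwrite('pics/w4z.png',cv2.resize(im[125:335,180:340],None,fx=3.7,fy=2.8,interpolation=cv2.INTER_CUBIC))
R=Ro.from_rotvec(s['tcp_rot']).as_matrix();print(R.round(4),'jaw yaw',np.arctan2(R[1,0],R[0,0]))
e=s['eef_pos']
for yaw in (0,):
  for tilt in(0,.03,.06,-.03):
    # strip center at hand: rear end offset 0.095-0.04 approx
    d=R[:,2]; up=np.array([0,0,1]);x=R[:,0]
    for off in (.053,.055,.057):
        pts=[e+x*sx*.0225+d*off+up*(h-tilt*(-off)) for sx in(-1,1) for h in(.0297,-.0053)]
        print(tilt,off,proj(p,pts).round(1).tolist())
```

```text
[[ 0.9977  0.0045  0.0679]
 [-0.0679  0.0013  0.9977]
 [ 0.0044 -1.      0.0016]] jaw yaw -0.06797863572860353
0 0.053 [[200.6, 151.0], [213.3, 142.4], [314.9, 150.9], [301.5, 142.4]]
0 0.055 [[200.3, 145.9], [213.1, 138.4], [315.2, 145.8], [301.6, 138.4]]
0 0.057 [[200.0, 140.7], [213.0, 134.4], [315.5, 140.7], [301.8, 134.4]]
0.03 0.053 [[199.8, 151.5], [212.9, 142.7], [315.7, 151.5], [302.0, 142.7]]
0.03 0.055 [[199.5, 146.4], [212.7, 138.7], [316.0, 146.3], [302.1, 138.7]]
0.03 0.057 [[199.2, 141.2], [212.5, 134.7], [316.4, 141.1], [302.3, 134.6]]
0.06 0.053 [[199.0, 152.1], [212.4, 143.0], [316.6, 152.0], [302.4, 143.0]]
0.06 0.055 [[198.7, 146.9], [212.2, 139.0], [316.9, 146.8], [302.6, 138.9]]
0.06 0.057 [[198.3, 141.6], [212.0, 134.9], [317.3, 141.5], [302.8, 134.9]]
-0.03 0.053 [[201.3, 150.5], [213.7, 142.1], [314.2, 150.4], [301.0, 142.1]]
-0.03 0.055 [[201.1, 145.5], [213.6, 138.2], [314.4, 145.4], [301.2, 138.1]]
-0.03 0.057 [[200.8, 140.4], [213.5, 134.2], [314.6, 140.3], [301.3, 134.1]]
```

View pics/w4z.png

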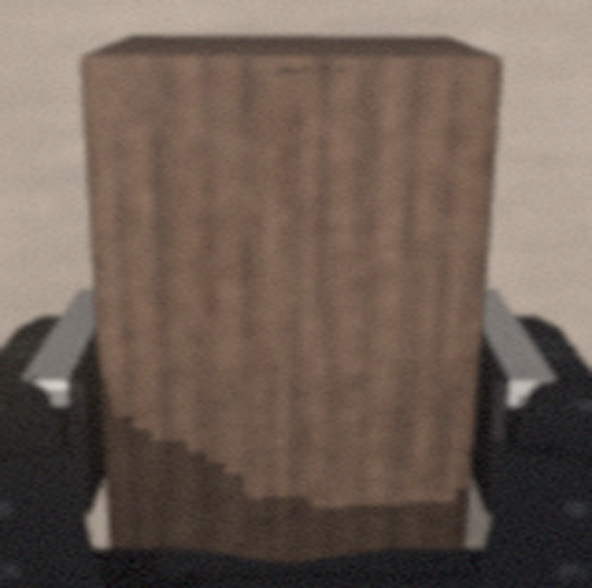

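The strip is level and centred in the hand, with its centre 40 mm ahead of the TCP. I'll carry it to the pre-insert pose.

Emit:
step_arm(moves=[[40, 1.5, -0.8, 0, 0, 0, 0.13], [40, 3, -1.6, 0, 0, 0, 0.13], [40, 4.5, -2.4, 0, 0, 0, 0.13], [40, 6, -3.3, 0, 0, 0, 0.13], [40, 7.5, -4.1, 0, 0, 0, 0.13], [40, 8.7, -4.8, 0, 0, 0, 0.13], [40, 8.7, -4.8, 0, 0, 0, 0.13], [40, 8.7, -4.8, 0, 0, 0, 0.13]])

```text
clock: 7.35
eef_pos: [0.6494, 0.1638, 0.1362]
tcp_rot: [-1.569, 0.045, -0.047]
force: [-0.5, 0.6, -2.4]
grip_width: 0.52
```

Emit:
step_arm(moves=[[40, 0, 0, -1, 0, 0, 0], [40, 0, 0, -2, 0, 0, 0], [40, 0, 0, -3, 0, 0, 0], [40, 0, 0, -3, 0, 0, 0], [40, 0, 0, -3, 0, 0, 0]])

```text
clock: 7.85
eef_pos: [0.6487, 0.1645, 0.0466]
tcp_rot: [-1.57, 0.045, -0.045]
force: [-0.2, -0.0, -2.1]
grip_width: 0.517
```

```bash
cat > chk.py <<'E'
import sys
from h import *
from scipy.spatial.transform import Rotation as Ro
s=read_state();e=s['eef_pos'];R=Ro.from_rotvec(s['tcp_rot']).as_matrix()
g=np.array([.6384,-.0327]);y=-.0566
ax=np.array([np.cos(y),np.sin(y)]);ay=np.array([-np.sin(y),np.cos(y)])
d=e[:2]-g;print('t',s['clock'],'TCP',e.round(4),'gate xy',(d@ax).round(4),(d@ay).round(4),'yaw rel',round(np.arctan2(R[1,0],R[0,0])-y,4),'F',s['force'].round(1),'M',s['moment'].round(2),'tilt',R[2,[0,2]].round(4),'grip',round(s['grip_width'],3),'q',s['joint_positions'].round(2))
if len(sys.argv)>1:
    n=sys.argv[1]
    t=snapshot("top");im=cv2.cvtColor(t['pixels'],cv2.COLOR_RGB2BGR)
    cv2.imwrite(f'pics/t{n}.png',cv2.resize(im[110:220,220:380],None,fx=5,fy=5,interpolation=cv2.INTER_CUBIC))
    q=snapshot("side");im=cv2.cvtColor(q['pixels'],cv2.COLOR_RGB2BGR)
    cv2.imwrite(f'pics/s{n}.png',cv2.resize(im[110:240,160:320],None,fx=4.5,fy=4.5,interpolation=cv2.INTER_CUBIC))
E
python3 chk.py 5
```

```text
t 7.85 TCP [0.6487 0.1645 0.0466] gate xy -0.0009 0.1974 yaw rel -0.0006 F [-0.2 -0.  -2.1] M [ 0.08 -0.01 -0.01] tilt [0.0005 0.0008] grip 0.517 q [0.21 0.21 1.64 0.   1.29 0.27]
```

View pics/t5.png

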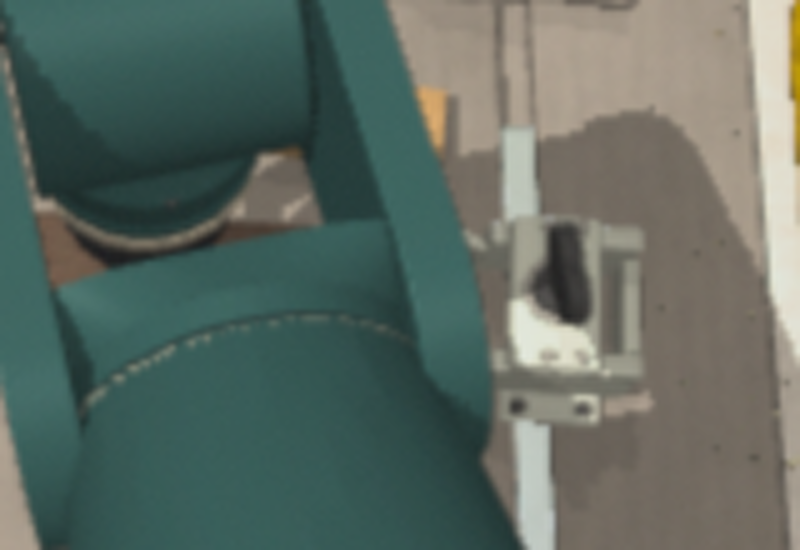

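View pics/s5.png

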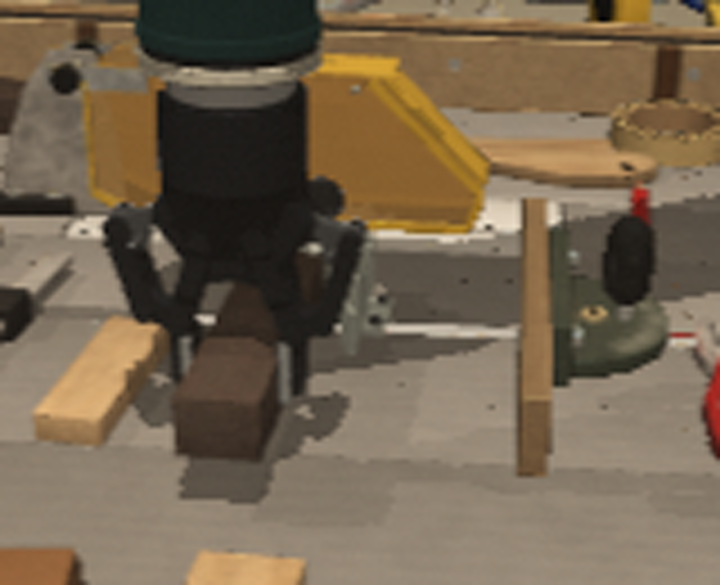

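The side view shows the strip level and lined up with the gate, and clear of offcut_6. I'll lower it to just above the table.

Emit:
step_arm(moves=[[40, 0.03, 0, -0.7, 0, 0, 0], [40, 0.03, 0, -1.1, 0, 0, 0], [40, 0.03, 0, -1.32, 0, 0, 0], [40, 0.03, 0, -1.32, 0, 0, 0], [40, 0.03, 0, -1.32, 0, 0, 0]])

```text
clock: 8.45
eef_pos: [0.651, 0.1645, 0.0094]
tcp_rot: [-1.569, 0.042, -0.048]
force: [0.1, -0.3, -1.1]
grip_width: 0.511
```

```bash
python3 chk.py 6
```

```text
t 8.45 TCP [0.651  0.1645 0.0094] gate xy 0.0015 0.1976 yaw rel -0.001 F [ 0.1 -0.3 -1.1] M [0.11 0.01 0.  ] tilt [0.0039 0.0017] grip 0.511 q [0.21 0.25 1.66 0.   1.23 0.27]
```

View pics/s6.png

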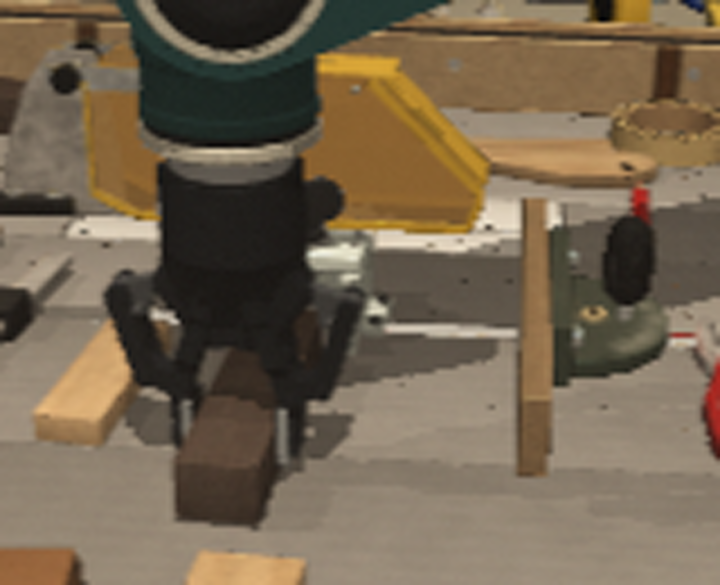

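Emit:
step_arm(moves=[[40, -0.05, -0.15, 0, 0, 0, 0], [40, -0.07, -0.35, 0, 0, 0, 0], [40, -0.08, -0.5, 0, 0, 0, 0], [40, -0.08, -0.5, 0, 0, 0, 0]])

```text
clock: 8.95
eef_pos: [0.6488, 0.1487, 0.0097]
tcp_rot: [-1.569, 0.042, -0.049]
force: [-0.6, -0.3, -1.7]
grip_width: 0.519
```

```bash
python3 chk.py 7
python3 - <<'E'
import pickle;from h import *
s,p=pickle.load(open('w1.pkl','rb'));print(ray(p,[[328,105],[355,107]],.018))
E
```

```text
t 8.95 TCP [0.6488 0.1487 0.0097] gate xy 0.0001 0.1817 yaw rel -0.0017 F [-0.6 -0.3 -1.7] M [ 0.09 -0.02  0.03] tilt [0.0046 0.0018] grip 0.519 q [0.19 0.23 1.68 0.   1.22 0.24]
[[0.72166093 0.01497308 0.018     ]
 [0.7579994  0.01022633 0.018     ]]
```

View pics/s7.png

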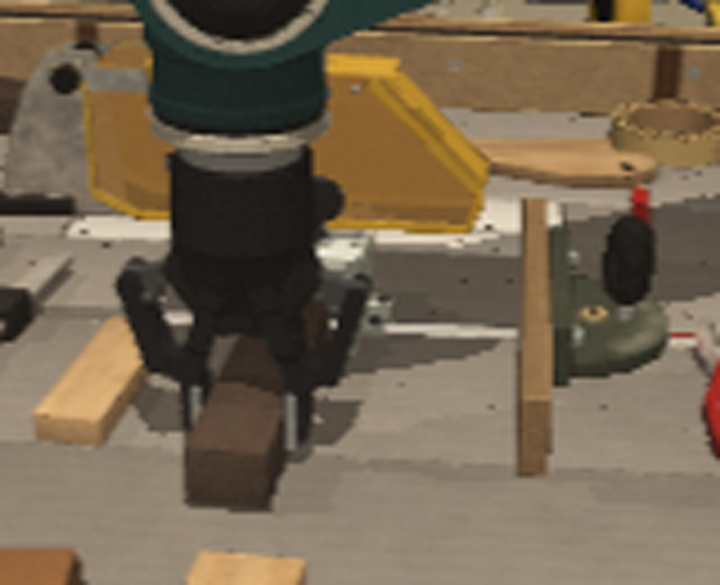

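View pics/t7.png

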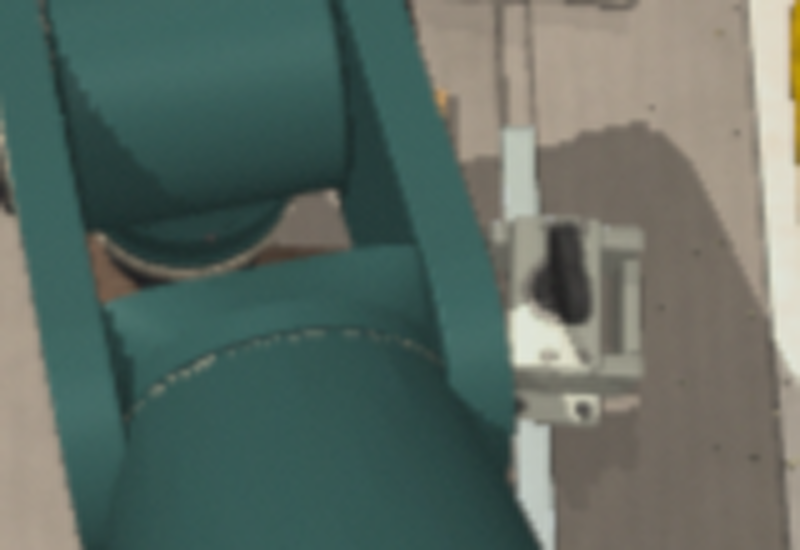

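The strip hangs freely with its front end at the mouth, and the lateral error is about 0. I'll feed it in.

Emit:
step_arm(moves=[[40, -0.02, -0.3, -0.03, 0, 0, 0], [40, -0.03, -0.6, -0.07, 0, 0, 0], [40, -0.05, -0.9, -0.1, 0, 0, 0], [40, -0.07, -1.2, -0.1, 0, 0, 0.02], [40, -0.07, -1.2, -0.1, 0, 0, 0.02]])

```text
clock: 9.55
eef_pos: [0.6467, 0.1119, 0.0066]
tcp_rot: [-1.569, 0.042, -0.048]
force: [-0.2, 0.3, -1.7]
grip_width: 0.518
```

```bash
python3 chk.py
```

```text
t 9.55 TCP [0.6467 0.1119 0.0066] gate xy 0.0001 0.1449 yaw rel -0.0007 F [-0.2  0.3 -1.7] M [ 0.07 -0.03 -0.05] tilt [0.0044 0.0017] grip 0.518 q [0.13 0.22 1.7  0.   1.21 0.19]
```

Emit:
step_arm(moves=[[40, -0.02, -0.3, 0, 0, 0, 0], [40, -0.03, -0.6, 0, 0, 0, 0], [40, -0.05, -0.9, 0, 0, 0, 0], [40, -0.07, -1.2, -0.05, 0, 0, 0], [40, -0.08, -1.4, -0.05, 0, 0, 0], [40, -0.08, -1.4, -0.05, 0, 0, 0]])

```text
clock: 10.15
eef_pos: [0.6445, 0.0689, 0.0054]
tcp_rot: [-1.569, 0.042, -0.049]
force: [-1.1, -1.7, 2.1]
grip_width: 0.52
```

```bash
python3 chk.py 8
```

```text
t 10.15 TCP [0.6445 0.0689 0.0054] gate xy 0.0003 0.1018 yaw rel -0.0014 F [-1.1 -1.7  2.1] M [-0.29  0.01 -0.04] tilt [0.0049 0.0013] grip 0.52 q [0.07 0.2  1.72 0.   1.21 0.12]
```

View pics/s8.png

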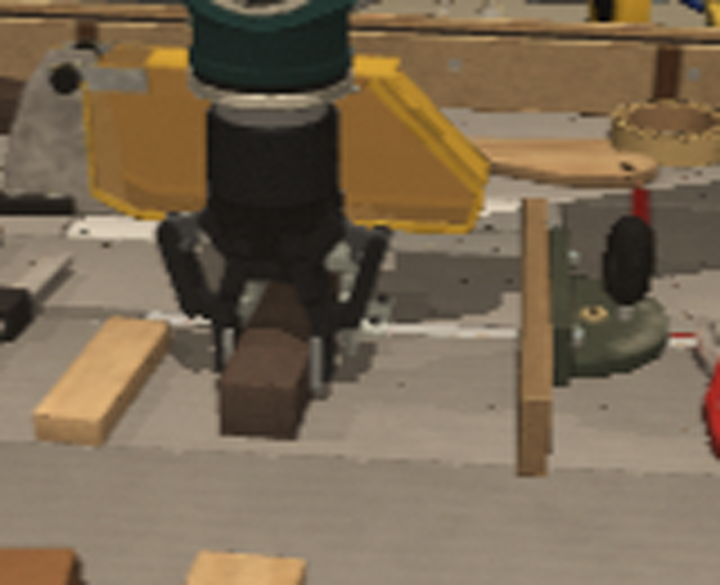

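View pics/t8.png

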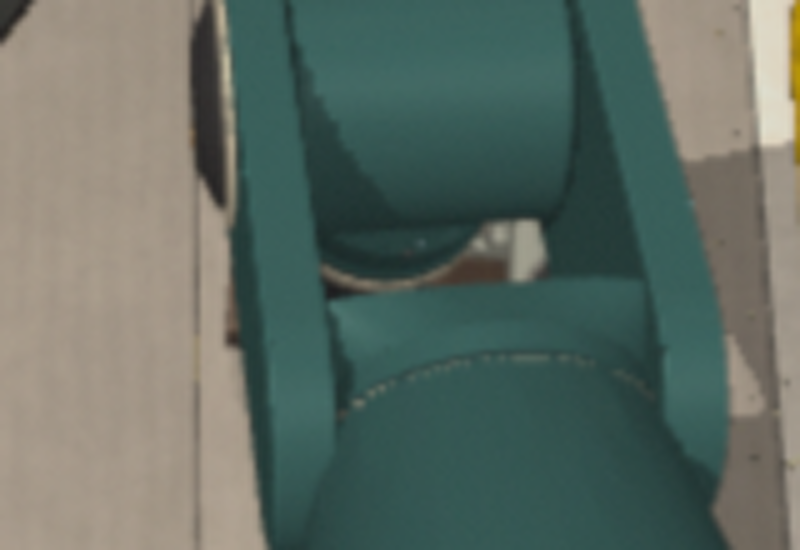

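The strip is inside and now resting lightly on the table. I'll push the last few millimetres until it touches the stop.

Emit:
step_arm(moves=[[40, 0, -0.08, 0.0, 0, 0, 0], [40, 0, -0.16, 0.0, 0, 0, 0], [40, -0.01, -0.24, 0.0, 0, 0, 0], [40, -0.02, -0.28, 0.0, 0, 0, 0]])

```text
clock: 10.65
eef_pos: [0.6439, 0.0615, 0.0054]
tcp_rot: [-1.568, 0.041, -0.049]
force: [1.2, 12.5, -0.7]
grip_width: 0.513
```

```bash
python3 chk.py
```

```text
t 10.65 TCP [0.6439 0.0615 0.0054] gate xy 0.0002 0.0944 yaw rel -0.001 F [ 1.2 12.5 -0.7] M [ 1.98 -0.24  0.32] tilt [0.005  0.0023] grip 0.513 q [0.06 0.2  1.73 0.   1.21 0.11]
```

Contact came at gate y = 94.4 mm, where 95 was expected, with a 12.5 N reaction. The strip is home, so I'll release it in place.

Emit:
step_arm(moves=[[40, 0, 0.02, 0, 0, 0, 0], [62, 0, 0.02, 0, 0, 0, 0], [62, 0, 0.02, 0, 0, 0, 0], [62, 0, 0.02, 0, 0, 0, 0], [62, 0, 0.02, 0, 0, 0, 0], [62, 0, 0.02, 0, 0, 0, 0]])

```text
clock: 11.25
eef_pos: [0.6438, 0.0621, 0.0054]
tcp_rot: [-1.568, 0.041, -0.049]
force: [0.1, -0.1, 1.1]
grip_width: 0.726
```

Emit:
step_arm(moves=[[62, 0, 0, 0.7, 0, 0, 0], [62, 0, 0.3, 2, 0, 0, 0], [62, 0, 0.6, 3.5, 0, 0, 0], [62, 0, 0.6, 4.5, 0, 0, 0], [62, 0, 0.6, 4.5, 0, 0, 0], [62, 0, 0.6, 4.5, 0, 0, 0]])

```text
clock: 11.85
eef_pos: [0.644, 0.0801, 0.1407]
tcp_rot: [-1.568, 0.04, -0.05]
force: [0.4, 0.1, -0.4]
grip_width: 0.726
```

```bash
python3 chk.py 9
python3 - <<'E'
from h import *
import pickle
s=read_state();p=snapshot("wrist");save(p,"w9");wristcal(p,s);pickle.dump((s,p),open('w9.pkl','wb'))
E
```

```text
t 11.85 TCP [0.644  0.0801 0.1407] gate xy -0.0008 0.1129 yaw rel -0.0009 F [ 0.4  0.1 -0.4] M [-0.01  0.   -0.01] tilt [0.0059 0.0023] grip 0.726 q [0.08 0.09 1.61 0.   1.43 0.14]
```

View pics/s9.png

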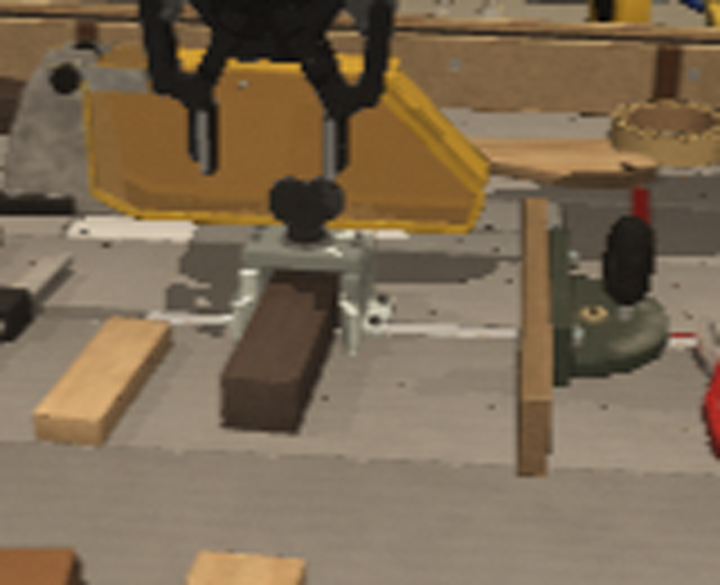

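View pics/w9.png

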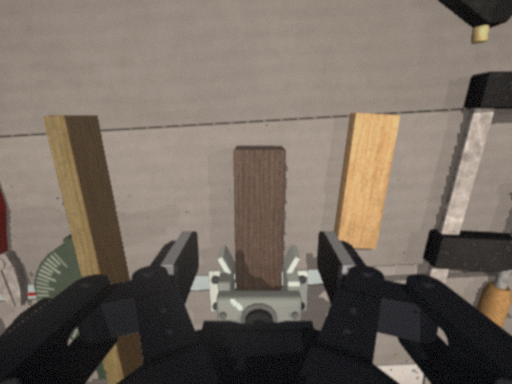

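The side view shows the strip lying flat under the bridge, clear of the fingers. In the wrist view its rear end is at (235–285,148). I'll check that position, then move over the wing while turning the jaw by +99°.

Run:
```python
import pickle;from h import *
s,p=pickle.load(open('w9.pkl','rb'))
g=np.array([.6384,-.0327]);y=-.0566;ax=np.array([np.cos(y),np.sin(y)]);ay=np.array([-np.sin(y),np.cos(y)])
W=ray(p,[[235,150],[285,150],[236,285],[284,288]],.035)[:,:2]-g;print(np.c_[W@ax,W@ay].round(4))
```

```text
[[-0.0203  0.15  ]
 [ 0.0224  0.1499]
 [-0.0223  0.0189]
 [ 0.0246  0.0154]]
```

Emit:
step_arm(moves=[[62, -0.05, -1, 1, 0, 0, 1.6], [62, -0.1, -2, 1, 0, 0, 3.2], [62, -0.19, -3.77, 1, 0, 0, 4.8], [62, -0.19, -3.77, 1, 0, 0, 6.4], [62, -0.19, -3.77, 1, 0, 0, 8], [62, -0.19, -3.77, 1, 0, 0, 9.6], [62, -0.19, -3.77, 1, 0, 0, 11.2], [62, -0.19, -3.77, 1, 0, 0, 12.8]])

```text
clock: 12.8
eef_pos: [0.6372, -0.0333, 0.1672]
tcp_rot: [-1.403, -0.828, 0.829]
force: [0.1, -0.2, -0.1]
grip_width: 0.728
```

```bash
python3 chk.py
```

```text
t 12.8 TCP [ 0.6372 -0.0333  0.1672] gate xy -0.0012 -0.0007 yaw rel 1.1214 F [ 0.1 -0.2 -0.1] M [-0.04  0.    0.  ] tilt [0.0019 0.0037] grip 0.728 q [-0.09  0.06  1.6   0.    1.48 -1.16]
```

The strip's rear end is at gate y = 150 mm, so it is home and its lateral offset is about 1 mm. I'll finish the turn.

Emit:
step_arm(moves=[[50, 0.04, 0.02, 0.3, 0, 0, 1.6], [50, 0.04, 0.02, 0.3, 0, 0, 3.2], [50, 0.04, 0.02, 0.3, 0, 0, 4.8], [50, 0.04, 0.02, 0.3, 0, 0, 6.4], [50, 0.04, 0.02, 0.3, 0, 0, 6.9], [50, 0.04, 0.02, 0.3, 0, 0, 6.9], [50, 0.04, 0.02, 0.3, 0, 0, 6.9]])

```text
clock: 13.5
eef_pos: [0.6382, -0.0328, 0.1753]
tcp_rot: [-1.158, -1.275, 1.279]
force: [-0.6, 0.1, 0.6]
grip_width: 0.581
```

```bash
python3 chk.py 10
python3 - <<'E'
from h import *
import pickle
s=read_state();p=snapshot("wrist");save(p,"w10");wristcal(p,s);pickle.dump((s,p),open('w10.pkl','wb'))
for r in trace("wing",p)[:2]:
  print(r['conf'],r['box']);c=cv2.minAreaRect(np.argwhere(r['mask'])[:,::-1].astype(np.float32));print(c)
E
```

```text
t 13.5 TCP [ 0.6382 -0.0328  0.1753] gate xy -0.0002 -0.0001 yaw rel 1.7217 F [-0.6  0.1  0.6] M [-0.02 -0.    0.02] tilt [0.0021 0.005 ] grip 0.581 q [-0.09  0.06  1.59  0.    1.49 -1.76]
0.95 [256.5, 195.4, 28.8, 56.9]
((257.5, 196.0), (58.0, 27.0), 90.0)
```

View pics/w10.png

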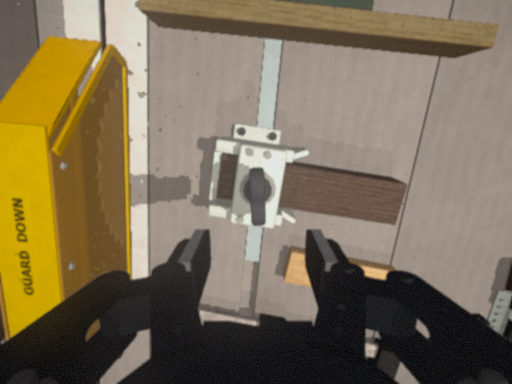

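View pics/s10.png

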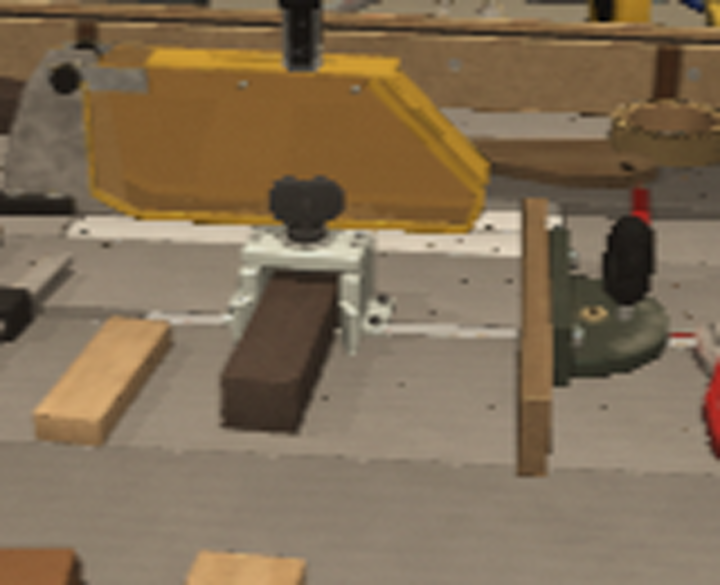

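The wing appears vertical at (257,196), aligned and centred between the fingers. I'll descend and grip it.

Emit:
step_arm(moves=[[50, 0, 0, -1, 0, 0, 0], [50, 0, 0, -2, 0, 0, 0], [50, 0, 0, -3, 0, 0, 0], [50, 0, 0, -3.47, 0, 0, 0], [50, 0, 0, -3.47, 0, 0, 0], [50, 0, 0, -3.47, 0, 0, 0]])

```text
clock: 14.3
eef_pos: [0.6389, -0.0328, 0.0731]
tcp_rot: [-1.159, -1.277, 1.279]
force: [-0.3, 0.7, 0.1]
grip_width: 0.584
```

```bash
python3 chk.py 11
python3 - <<'E'
from h import *
p=snapshot("wrist");save(p,"w11")
E
```

```text
t 14.3 TCP [ 0.6389 -0.0328  0.0731] gate xy 0.0005 -0.0 yaw rel 1.7225 F [-0.3  0.7  0.1] M [-0.03 -0.02 -0.01] tilt [0.0018 0.003 ] grip 0.584 q [-0.09  0.13  1.69  0.    1.33 -1.76]
```

View pics/w11.png

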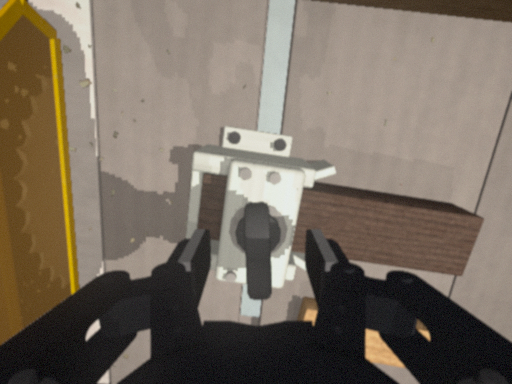

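View pics/s11.png

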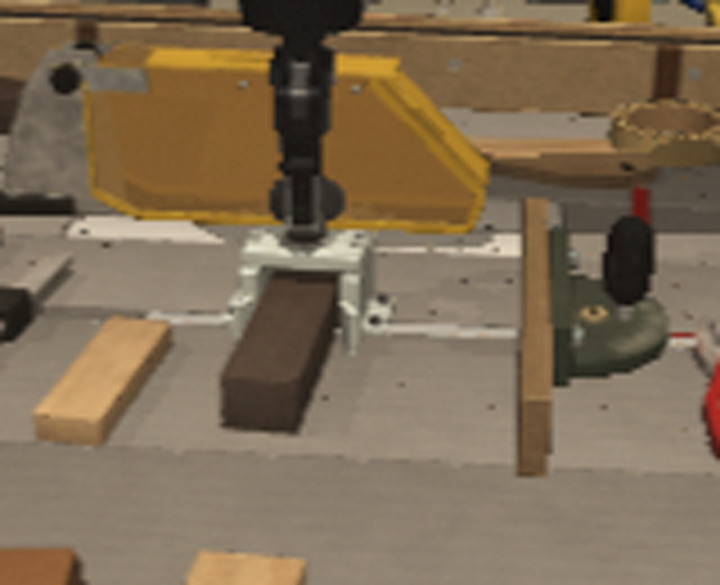

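The fingers straddle the wing, which shows at (257,255). I'll close on it.

Emit:
step_arm(moves=[[0, 0, 0, -0.03, 0, 0, 0], [0, 0, 0, -0.03, 0, 0, 0], [0, 0, 0, -0.03, 0, 0, 0], [0, 0, 0, -0.03, 0, 0, 0], [0, 0, 0, -0.03, 0, 0, 0], [0, 0, 0, -0.03, 0, 0, 0], [0, 0, 0, -0.03, 0, 0, 0]], squeeze=40)

```text
clock: 15.15
eef_pos: [0.6394, -0.0327, 0.0735]
tcp_rot: [-1.161, -1.279, 1.278]
force: [-0.9, 2.0, 5.3]
grip_width: 0.131
```

```bash
python3 chk.py
```

```text
t 15.15 TCP [ 0.6394 -0.0327  0.0735] gate xy 0.001 0.0001 yaw rel 1.7227 F [-0.9  2.   5.3] M [0.3  0.19 0.  ] tilt [0.0016 0.0009] grip 0.131 q [-0.09  0.13  1.69  0.    1.33 -1.76]
```

It gripped at 11 mm opening, the wing's thickness. Clockwise seen from above is negative az, so I'll turn in stages and watch force and moment.

Emit:
step_arm(moves=[[0, 0, 0, 0, 0, 0, -1.2], [0, 0, 0, 0, 0, 0, -2.4], [0, 0, 0, 0, 0, 0, -3.8], [0, 0, 0, 0, 0, 0, -5.2], [0, 0, 0, 0, 0, 0, -6.6], [0, 0, 0, 0, 0, 0, -8], [0, 0, 0, 0, 0, 0, -8]])

```text
clock: 15.85
eef_pos: [0.6392, -0.0334, 0.0735]
tcp_rot: [-1.436, -0.751, 0.751]
force: [-2.5, -6.0, 1.3]
grip_width: 0.13
```

```bash
python3 chk.py 12
python3 - <<'E'
from h import *
p=snapshot("wrist");save(p,"w12")
E
```

```text
t 15.85 TCP [ 0.6392 -0.0334  0.0735] gate xy 0.0008 -0.0007 yaw rel 1.0196 F [-2.5 -6.   1.3] M [-0.86  0.36 -0.01] tilt [0.0003 0.0006] grip 0.13 q [-0.09  0.13  1.69  0.    1.32 -1.06]
```

View pics/w12.png

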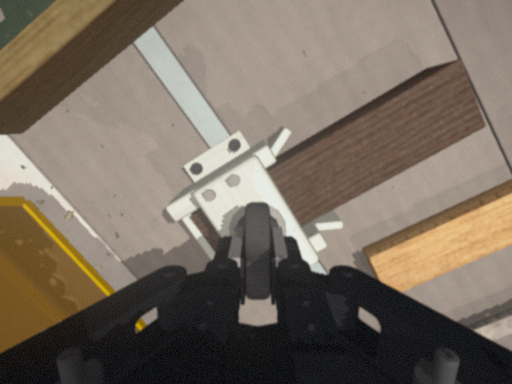

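The wing turns with the jaws, and the screw is now at about 2.59. Continuing.

Emit:
step_arm(moves=[[0, 0, 0.02, 0, 0, 0, -1.4], [0, 0, 0.02, 0, 0, 0, -2.9], [0, 0, 0.02, 0, 0, 0, -4.4], [0, 0, 0.02, 0, 0, 0, -5.9], [0, 0, 0.02, 0, 0, 0, -7.4], [0, 0, 0.02, 0, 0, 0, -8.9], [0, 0, 0.02, 0, 0, 0, -10.4], [0, 0, 0.02, 0, 0, 0, -11.9]])

```text
clock: 16.8
eef_pos: [0.6382, -0.034, 0.0735]
tcp_rot: [-1.571, 0.062, -0.058]
force: [-12.6, -7.3, 7.0]
grip_width: 0.133
```

```bash
python3 chk.py
```

```text
t 16.8 TCP [ 0.6382 -0.034   0.0735] gate xy -0.0001 -0.0013 yaw rel -0.0201 F [-12.6  -7.3   7. ] M [-1.29  1.96  0.12] tilt [-0.0021 -0.0015] grip 0.133 q [-0.09  0.13  1.69 -0.    1.33 -0.02]
```

Emit:
step_arm(moves=[[0, -0.03, -0.02, 0, 0, 0, -1.2], [0, -0.03, -0.02, 0, 0, 0, -2.6], [0, -0.03, -0.02, 0, 0, 0, -4], [0, -0.03, -0.02, 0, 0, 0, -5.4], [0, -0.03, -0.02, 0, 0, 0, -6.8], [0, -0.03, -0.02, 0, 0, 0, -8.2], [0, -0.03, -0.02, 0, 0, 0, -9.6], [0, -0.03, -0.02, 0, 0, 0, -11]])

```text
clock: 17.6
eef_pos: [0.6369, -0.0336, 0.0735]
tcp_rot: [-1.414, 0.814, -0.807]
force: [-5.1, 9.4, 3.8]
grip_width: 0.13
```

```bash
python3 chk.py
```

```text
t 17.6 TCP [ 0.6369 -0.0336  0.0735] gate xy -0.0014 -0.001 yaw rel -0.9846 F [-5.1  9.4  3.8] M [1.42 0.76 0.09] tilt [-0.0041 -0.0015] grip 0.13 q [-0.09  0.12  1.69  0.    1.33  0.95]
```

Emit:
step_arm(moves=[[0, -0.01, 0.02, 0, 0, 0, -1.2], [0, -0.01, 0.02, 0, 0, 0, -2.4], [0, -0.01, 0.02, 0, 0, 0, -3.6], [0, -0.01, 0.02, 0, 0, 0, -4.6], [0, -0.01, 0.02, 0, 0, 0, -5.4], [0, -0.01, 0.02, 0, 0, 0, -6], [0, -0.01, 0.02, 0, 0, 0, -6]])

```text
clock: 18.3
eef_pos: [0.6366, -0.0328, 0.0735]
tcp_rot: [-1.21, 1.208, -1.201]
force: [0.9, 3.0, 0.8]
grip_width: 0.133
```

```bash
python3 chk.py
```

```text
t 18.3 TCP [ 0.6366 -0.0328  0.0735] gate xy -0.0018 -0.0002 yaw rel -1.5089 F [0.9 3.  0.8] M [ 0.39 -0.08 -0.04] tilt [-0.0043 -0.0015] grip 0.133 q [-0.09  0.12  1.7   0.    1.33  1.47]
```

Emit:
step_arm(moves=[[0, 0, 0.0, 0, 0, 0, -0.6], [0, 0, 0.0, 0, 0, 0, -1.2], [0, 0, 0.0, 0, 0, 0, -1.2]])

```text
clock: 18.6
eef_pos: [0.6366, -0.0327, 0.0735]
tcp_rot: [-1.159, 1.284, -1.277]
force: [-0.7, 2.8, 2.0]
grip_width: 0.134
```

```bash
python3 chk.py
```

```text
t 18.6 TCP [ 0.6366 -0.0327  0.0735] gate xy -0.0018 -0.0001 yaw rel -1.6123 F [-0.7  2.8  2. ] M [ 0.29 -0.02  0.85] tilt [-0.0044 -0.0015] grip 0.134 q [-0.09  0.12  1.7   0.    1.33  1.57]
```

Mz jumped to 0.85 N m at an estimated joint angle of about -0.04, which means it has seated. I'll hold it there for a moment with slightly more turn.

Emit:
step_arm(moves=[[0, 0, 0, 0, 0, 0, -0.4], [0, 0, 0, 0, 0, 0, -0.4], [0, 0, 0, 0, 0, 0, -0.4], [0, 0, 0, 0, 0, 0, -0.4], [0, 0, 0, 0, 0, 0, -0.4]])

```text
clock: 19.1
eef_pos: [0.6367, -0.0327, 0.0735]
tcp_rot: [-1.141, 1.309, -1.302]
force: [0.2, 1.8, 2.4]
grip_width: 0.133
```

```bash
python3 chk.py 13
```

```text
t 19.1 TCP [ 0.6367 -0.0327  0.0735] gate xy -0.0017 -0.0001 yaw rel -1.646 F [0.2 1.8 2.4] M [0.15 0.05 1.44] tilt [-0.0043 -0.0014] grip 0.133 q [-0.09  0.12  1.7   0.    1.32  1.61]
```

View pics/s13.png

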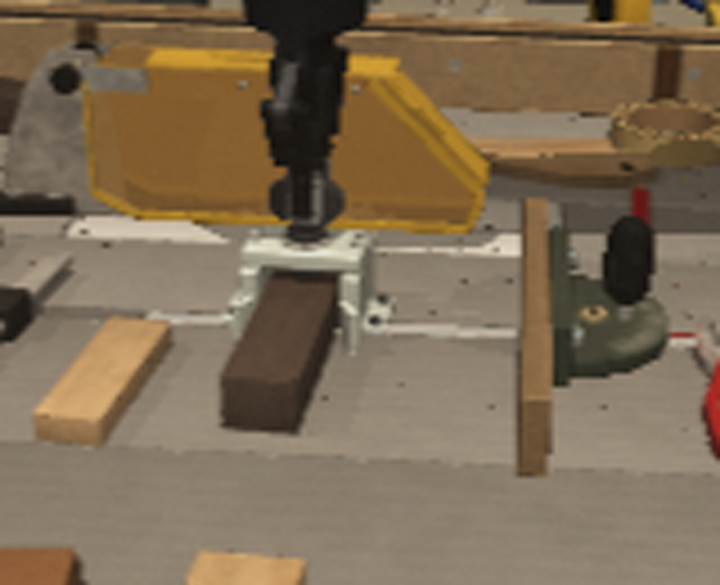

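The torque holds at 1.44 N m against the hard stop, and the strip is flat and unmoved. The seat is at a relative yaw of about -1.56. Now I'll back off by about 1.57 rad plus the wind-up, 18.9 units in total.

Emit:
step_arm(moves=[[0, 0, 0, 0, 0, 0, 1.2], [0, 0, 0, 0, 0, 0, 2.5], [0, 0, 0, 0, 0, 0, 3.8], [0, 0, 0, 0, 0, 0, 5.1], [0, 0, -0.01, 0, 0, 0, 6.4], [0, 0, -0.02, 0, 0, 0, 7.7], [0, 0, -0.02, 0, 0, 0, 9], [0, 0, -0.02, 0, 0, 0, 10.3]])

```text
clock: 20.0
eef_pos: [0.637, -0.0337, 0.0735]
tcp_rot: [-1.478, 0.629, -0.623]
force: [3.9, -1.9, -1.7]
grip_width: 0.13
```

```bash
python3 chk.py
```

```text
t 20.0 TCP [ 0.637  -0.0337  0.0735] gate xy -0.0013 -0.0011 yaw rel -0.7442 F [ 3.9 -1.9 -1.7] M [-0.46 -0.83 -0.08] tilt [-0.0034 -0.001 ] grip 0.13 q [-0.09  0.12  1.69  0.    1.33  0.71]
```

Emit:
step_arm(moves=[[0, 0, 0, 0, 0, 0, 1.3], [0, 0.01, 0, 0, 0, 0, 2.6], [0, 0.01, 0, 0, 0, 0, 4], [0, 0.01, 0, 0, 0, 0, 5.4], [0, 0.01, 0, 0, 0, 0, 6.8], [0, 0.01, 0, 0, 0, 0, 8], [0, 0.01, 0, 0, 0, 0, 8.6], [0, 0.01, 0, 0, 0, 0, 8.6]])

```text
clock: 20.8
eef_pos: [0.6379, -0.0342, 0.0735]
tcp_rot: [-1.572, 0.04, -0.037]
force: [6.4, -1.7, -3.2]
grip_width: 0.129
```

Emit:
step_arm(moves=[[0, 0, 0, 0, 0, 0, 0], [0, 0, 0, 0, 0, 0, 0], [0, 0, 0, 0, 0, 0, 0]])

```text
clock: 21.1
eef_pos: [0.638, -0.0342, 0.0735]
tcp_rot: [-1.572, 0.04, -0.038]
force: [1.5, 1.2, 0.6]
grip_width: 0.127
```

```bash
python3 chk.py 14
python3 - <<'E'
from h import *
s=read_state();p=snapshot("wrist");save(p,"w14");wristcal(p,s)
for r in trace("strip",p)[:1]: print(r['conf'],r['box'])
g=np.array([.6384,-.0327]);y=-.0566;ax=np.array([np.cos(y),np.sin(y)]);ay=np.array([-np.sin(y),np.cos(y)])
t=[[x,yy,.035] for x,yy in((-.0225,.15),(.0225,.15))]
print(proj(p,[np.r_[g+a*ax+b*ay,c] for a,b,c in t]))
print(s['joint_vel'].round(3))
E
```

```text
t 21.1 TCP [ 0.638  -0.0342  0.0735] gate xy -0.0003 -0.0016 yaw rel 0.0067 F [1.5 1.2 0.6] M [ 0.21 -0.41 -0.05] tilt [-0.0015 -0.0012] grip 0.127 q [-0.09  0.12  1.69 -0.    1.33 -0.04]
0.88 [260.0, 98.3, 82.4, 192.4]
[[217.53329562 -52.17039684]
 [302.52288271 -51.62700764]]
[-0.001 -0.001 -0.001 -0.    -0.    -0.002]
```

View pics/w14.png

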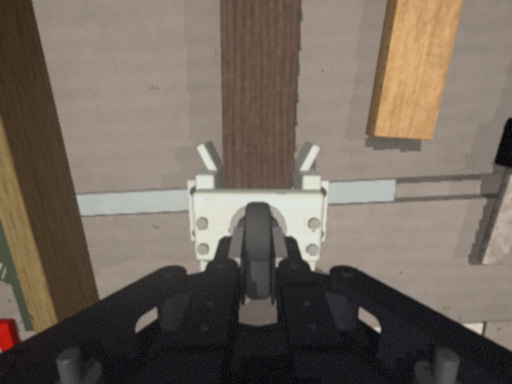

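View pics/s14.png

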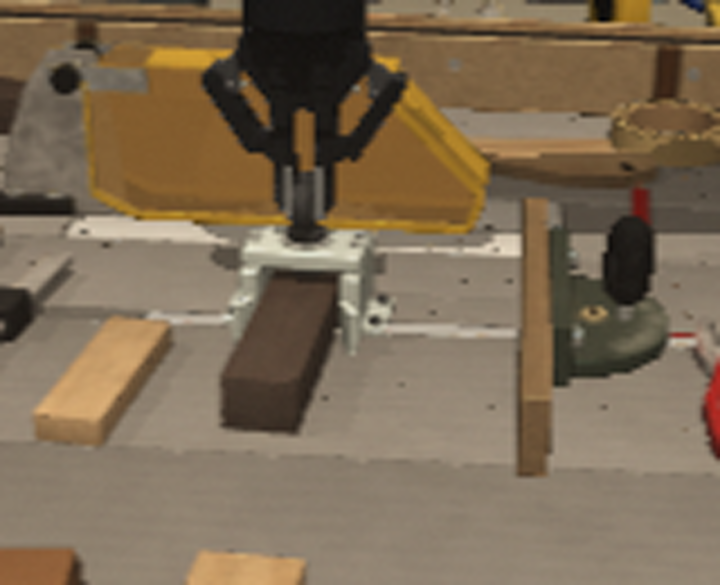

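The wing is held square across the gate, which is a quarter turn back. The strip's rear end is at the same side-view pixels as after release (222–300, 430), and everything is at rest. I'll hand it in.

```bash
python3 -c "
from rig import *
print(sign_off())"
```

```text
the job is handed in; nothing more can be done
None
```

I slid the offcut into the gate until it met the end stop and let go of it. I then turned the thumbscrew clockwise until it seated, backed it off a quarter turn, and handed in at about 21 s with the fingers still gripping it. `sign_off` gives no verdict, so these are my own last checks:

- **Strip:** It met the stop at gate y = 94.4 mm for the TCP (95 expected) with a 12.5 N reaction. After release its rear end measured gate y = 150 mm, so its centre is at about 55 mm, and it sat about 1 mm off the channel's centre line. Its side-view pixels had not moved after the screw work.
- **Seating:** I turned the screw about 3.3 rad to the hard stop, where the moment about vertical rose to 0.85 and then 1.44 N m while I held it for over 0.5 s. I couldn't measure the foot's force on the wood directly; I inferred contact from that stop.
- **Back-off:** The jaws stand 1.57 rad back from the estimated seat. The wing looks square across the gate in the last wrist picture, and joint speeds were near zero.
- **Grip:** The jaws were at 11 mm on the 12 mm wing, with 40 N commanded.
- **Other pieces:** offcut_6 looked unmoved in the last pictures. I didn't re-measure offcut_3 or the pliers at the end, but nothing came near them except when I picked the strip up beside the pliers.
- **Small disagreement:** While turning, the jaws felt side forces of up to about 14 N, because the gripper was 1–2 mm off the screw axis. I corrected this as I went, and the side force was about 2 N at the end.

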